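# Fill the trackball wash carrier and uncap the cleaner bottle

### The arm

A 6-joint arm with a two-finger parallel gripper is mounted at the origin on the work surface. World frame = base frame: x ahead of the robot, y to its left, z up, the work surface at z = 0. Lengths are in m, angles in rad, forces in N, time in s.
With the tool pointing down it reaches from about 0.3 to 0.775 m from the base axis. Payload 14.6 kg.
Tool frame: the origin (TCP) lies on the centre line of the jaws, within the pads' length; the fingertips stand 11 mm ahead of it and the grasp point (between the pads) lies 8 mm behind it; y points along the fingers, x is the direction in which the jaws open and shut, and the axes are right-handed (so a half turn about y gives the same grasp; the last joint's range is limited). The gripper opens to 94 mm and grips with 3 to 60 N. Pads are 16 mm wide; open, the fingers measure 119 mm over their backs; the gripper's body (75 mm by 177 mm) begins 78 mm behind the grasp point.
Start: joints at [1.228, 0.3, 1.521, -0, 1.321, -0.067], TCP at [0.15, 0.529, 0.216] pointing down, gripper open.
Joint ranges: [-3.03, 3.03], [-0.79, 2.21], [0.23, 2.52], [-1.04, 4.18], [0, 3.07], [-2.55, 2.55]. Speed limits (rad/s): [2.22, 2.22, 2.57, 3.14, 3.14, 3.14].

### API

Orientations are given as [roll, pitch, yaw] about the fixed x, y, z axes, in that order (R = Rz(yaw) Ry(pitch) Rx(roll)).
In Python, from station import ctrl, imaging gives the robot as it stands. The module is installed in compiled form; this text tells all that it offers.
- The arm moves only by the tool apply_moves, never from a script. Its argument "deltas" is a list of rows, each an object with "dp": the shift along the tool's x, y, z in m, a list of three; "roll": the turn about the tool's y in rad; "grip": the closure, from -1 (fully open) to 1 (shut). In form: [{"dp": [tx, ty, tz], "roll": roll, "grip": grip}, ...]. A call has 1 to 10 rows; each row shifts and turns the commanded pose from where the row before left it, along the tool's axes as they then stand; what a row does not reach is not made up. A row lasts 1/8 s, in which the tool goes at most 62.5 mm and 10.7 degrees, less where a joint would pass 70% of its speed; a pose out of reach is approached as far as the arm can. A call with a gripper value outside its range is refused whole. The fingers move at their own pace and stop on an object; "newtons" is the grip in N (left out, the last holds). Time passes only in rows, so rows that do not move let the fingers close. It gives the time, the measured TCP pose, the force and the opening at its end, in the units of the state.
- ctrl.get_obs(): the state, without advancing time (a new reading comes with each control period).
- imaging.camera(name): name is "scene" or "top" or "wrist"; returns the picture (384x512x3 uint8, blue, green, red); there is no depth.
- imaging.camera_info(name): a dict with "K" (3x3 intrinsics, pixels), "D" ([k1, k2, p1, p2, k3] as OpenCV has them; the pictures are not rectified), "world_from_camera" (4x4, takes a point from camera to world coordinates). Camera axes: x right, y down, z forward; pixel columns grow to the right and rows downward; lengths in m; the calibration is good to about 2 mm. A picture is of the moment at which its call begins: read the wrist's pose just before it. camera_info takes no time and is no camera call; for the wrist camera it gives the pose at the moment of the call.
- ctrl.hand_in(): hands the job in, once; it reports no verdict.
The state is a dict: "time_s": time; "qpos": joint angles; "joint_vel": joint speeds; "tau": joint torques, N m; "ee_pos": TCP position; "eef_rot": TCP orientation; "force": force on the tool from outside, world axes, zero at the start; "moment": the same for the moment, N m; "grip_width": finger opening in m.
Only numpy, scipy, OpenCV 4.12 (cv2) and the standard library are available. Lean on these libraries where they do the work, as an engineer would, in place of code of your own. Each camera call takes 0.05 s, during which the arm holds its last target. There are 200 camera calls.

### The job

Get the trackballs ready for washing: take the ball out of each of the two trackball devices and seat each in an empty well of the square wash carrier, one ball per well, leaving the ball that is already there in a well. Then open the cleaner bottle: nobody knows which way its cap unscrews, so try both ways until it comes free, lift it straight off, and finish while still holding it in the gripper, level and still, about 5 cm above the bottle's mouth (do not put it down or let go). Leave the other things on the counter where they are.

Things in the scene. Friction and masses are not known exactly. Their poses are not given: they have to be found in the camera images.
- ball_a_center (a point): centre of a plain metal trackball, 40 mm diameter, 45 g, that starts seated in the socket of device_a
- ball_b_center (a point): centre of an identical trackball that starts seated in the socket of device_b
- ball_c_center (a point): centre of a third identical ball that already sits in one of the carrier's wells (always well_0) at the start
- device_a: black trackball pointing device fixed to the counter, a flat block 96 mm (its x) by 84 mm (its y) by 30 mm high; origin centre of underside, z up; a round socket 35 mm wide in the middle of its top, in whose rim the ball rests, so that the ball's centre is about 9.5 mm above the block's top; the ball lifts straight out
- device_b: second device, identical to device_a
- carrier: white plastic wash carrier fixed to the counter, a square block 140 x 140 mm, 22 mm high; origin centre of underside, z up; four round wells 35 mm wide and 16 mm deep in its top, at 36 mm either side of the centre along its x and y (72 mm between neighbours)
- well_0 (a point): centre that a ball has when it is seated in well 0 of the carrier, about 9.5 mm above the carrier's top (this well is filled by ball_c at the start)
- well_1 (a point): centre that a ball has when it is seated in well 1 of the carrier, about 9.5 mm above the carrier's top
- well_2 (a point): centre that a ball has when it is seated in well 2 of the carrier, about 9.5 mm above the carrier's top
- well_3 (a point): centre that a ball has when it is seated in well 3 of the carrier, about 9.5 mm above the carrier's top
- bottle: white round cleaner bottle, 84 mm across, fixed in a flat round steel holder 124 mm across and 12 mm high that is bolted to the counter; origin centre of the holder's underside, z up; the bottle's shoulder rises from 42 mm radius at 82 mm height to 26 mm radius at 98 mm; it does not turn or move
- bottle_mouth (a point): centre of the rim of the bottle's mouth, 136 mm above the counter, hidden in the cap until that is off
- cap: loose round grey screw cap with fine vertical ribs, 58 mm diameter, 40 mm high, 30 to 55 g; lower edge 102 mm and top 142 mm above the counter while closed; origin centre of its lower edge, z up along the axis. Coarse quarter-turn thread (flat lugs under ledges, no climb); right- or left-handed, changes between starts, not visible
- cap_top (a point): centre of the cap's top. The wrong way the cap meets a firm stop after 4 to 16 degrees; the loosening way it turns freely 64 to 76 degrees to another firm stop (the stops are 80 degrees apart); there, or up to 20 degrees before, it lifts off, clear after 40 mm. Else 1.5 mm of up-and-down play. It turns with almost no resistance between the stops; pressed hard against a stop it binds, so ease back a little before lifting
- remote: bystander: black remote control 150 x 44 x 16 mm, long along its x; origin centre of underside
- tape: bystander: roll of clear tape, 60 mm diameter, 20 mm high; origin centre of underside
- memory_stick: bystander: small black memory stick 53 x 18 x 9 mm, long along its x, lying between carrier and bottle; origin on its underside
- boxed_adapter: bystander: small carton 60 x 120 x 45 mm, long along its y; origin centre of underside
- battery_pack: bystander: carded pack of batteries 50 x 80 x 19 mm; origin centre of underside
- screwdriver: bystander: screwdriver 160 mm long lying along its x; origin near its middle
Not all that is in view belongs to the job. Leave any blue or green look-alike of the device_b alone. Several things look just like the bottle: the one meant starts farthest from the robot's base.

How it is judged:
On the way, in this order (a step that is already met when the one before it is completed fails the run):
1. all three balls sit in wells of the carrier, one per well, with the cap still on ((distance between ball_a_center and well_0 below 0.006 m or distance between ball_a_center and well_1 below 0.006 m or distance between ball_a_center and well_2 below 0.006 m or distance between ball_a_center and well_3 below 0.006 m) and (distance between ball_b_center and well_0 below 0.006 m or distance between ball_b_center and well_1 below 0.006 m or distance between ball_b_center and well_2 below 0.006 m or distance between ball_b_center and well_3 below 0.006 m) and (distance between ball_c_center and well_0 below 0.006 m or distance between ball_c_center and well_1 below 0.006 m or distance between ball_c_center and well_2 below 0.006 m or distance between ball_c_center and well_3 below 0.006 m) and z of cap in the frame of bottle_mouth below -0.025 m), for 0.2 s.
2. the cap is lifted off the bottle in the fingers (z of cap in the frame of bottle_mouth above 0.025 m and contact force between the fingers and cap above 0.5 N), for 0.2 s.
At the end, for the whole second after the job is handed in: Each of the three balls sits in a well of its own (its centre within 6 mm of the seated centre); the cap is off the bottle, its lower edge at least 25 mm above the mouth's rim, gripped by the fingers, touching nothing of the bottle, within 20 degrees of level and still (all of step 2 and (distance between ball_a_center and well_0 below 0.006 m or distance between ball_a_center and well_1 below 0.006 m or distance between ball_a_center and well_2 below 0.006 m or distance between ball_a_center and well_3 below 0.006 m) and (distance between ball_b_center and well_0 below 0.006 m or distance between ball_b_center and well_1 below 0.006 m or distance between ball_b_center and well_2 below 0.006 m or distance between ball_b_center and well_3 below 0.006 m) and (distance between ball_c_center and well_0 below 0.006 m or distance between ball_c_center and well_1 below 0.006 m or distance between ball_c_center and well_2 below 0.006 m or distance between ball_c_center and well_3 below 0.006 m) and contact force between cap and bottle below 0.1 N and angle between cap's own z axis and vertical below 0.35 rad and linear speed of cap below 0.05 m/s); the arm keeps its last pose, push and grip.
It fails at once if one of the bystanders on the counter is pushed away by more than 30 mm (distance of any of remote, tape, memory_stick, boxed_adapter, battery_pack, screwdriver from where it was at the start of the episode above 0.03 m).
It also fails if it takes over 67 s, if anything falls off the work surface, if the arm or the gripper's body presses on something with over 40 N, if the wrist force passes 120 N, or if a joint passes its speed limit or range.

## Working session

There is one attempt and no reset: what is moved stays moved. The work goes in short steps, Python scripts to look and compute and a tool call to move; the robot and the scene stay as the last step left them, time stands still between calls to the robot, and variables do not carry over. Pictures are saved under pics/ and viewed, about 8 in all and at most 12, crops included, and the job is handed in when it is done.

Besides the shell and the picture viewer there is one more tool, called by a JSON object that holds its "method" and its "body", one argument or row to a line. apply_moves: Moves the arm, as the interface text tells. Its arguments: {"type":"object","properties":{"deltas":{"type":"array"},"newtons":{"type":"number"}},"required":["deltas"]}

```bash
mkdir -p pics
cat > h.py <<'E'
import numpy as np, cv2
from station import ctrl, imaging
def ray(name,uv,info=None):
    i=info or imaging.camera_info(name); K=np.array(i["K"],float);D=np.array(i["D"],float);T=np.array(i["world_from_camera"])
    p=cv2.undistortPoints(np.array([[uv]],float),K,D)[0,0]
    d=T[:3,:3]@np.array([p[0],p[1],1.]); return T[:3,3],d
def atz(name,uv,z,info=None):
    o,d=ray(name,uv,info); return o+d*(z-o[2])/d[2]
def proj(name,P,info=None):
    i=info or imaging.camera_info(name); T=np.linalg.inv(np.array(i["world_from_camera"]))
    r=cv2.Rodrigues(T[:3,:3])[0]
    return cv2.projectPoints(np.array(P,float).reshape(-1,1,3),r,T[:3,3],np.array(i["K"],float),np.array(i["D"],float))[0][:,0]
E
python3 - <<'E'
from h import *
np.set_printoptions(precision=4,suppress=True)
o=ctrl.get_obs(); print(o)
for n in("scene","top"):
    im=imaging.camera(n); cv2.imwrite(f"pics/{n}0.png",im); 
    i=imaging.camera_info(n); print(n,np.array(i["K"]),np.array(i["world_from_camera"]))
a=cv2.imread("pics/top0.png"); cv2.imwrite("pics/top0b.png",cv2.resize(a,(800,600),interpolation=cv2.INTER_CUBIC))
a=cv2.imread("pics/scene0.png"); cv2.imwrite("pics/scene0b.png",cv2.resize(a,(800,600),interpolation=cv2.INTER_CUBIC))
E
```

```text
{'time_s': 0.0, 'qpos': array([ 1.2284,  0.3004,  1.5216, -0.    ,  1.3207, -0.0666]), 'joint_vel': array([ 0.0004, -0.0006,  0.0006, -0.0007, -0.0003,  0.0014]), 'tau': array([ -0.0023, -53.1801, -35.2732,   0.0708,   0.0244,  -0.    ]), 'ee_pos': array([0.1497, 0.529 , 0.2159]), 'eef_rot': array([-1.5707,  0.0011,  1.295 ]), 'force': array([0.6338, 0.4996, 0.0634]), 'moment': array([ 0.037 , -0.0006, -0.0086]), 'grip_width': 0.09399166128327624}
scene [[364.8754   0.     254.2418]
 [  0.     364.8754 191.2463]
 [  0.       0.       1.    ]] [[-0.6247  0.5483 -0.5559  1.0654]
 [ 0.7808  0.4357 -0.4477  0.3541]
 [-0.0033 -0.7138 -0.7004  0.7823]
 [ 0.      0.      0.      1.    ]]
top [[475.3538   0.     257.1993]
 [  0.     475.3538 193.5425]
 [  0.       0.       1.    ]] [[ 0.0271 -0.9804  0.195   0.2138]
 [-0.9996 -0.0254  0.0109 -0.077 ]
 [-0.0058 -0.1952 -0.9807  1.722 ]
 [ 0.      0.      0.      1.    ]]
```

View pics/top0b.png

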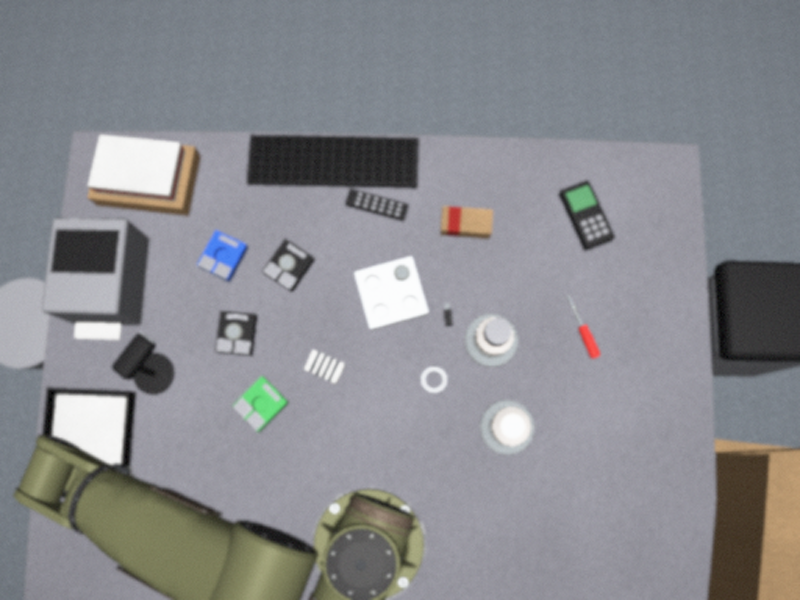

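View pics/scene0b.png

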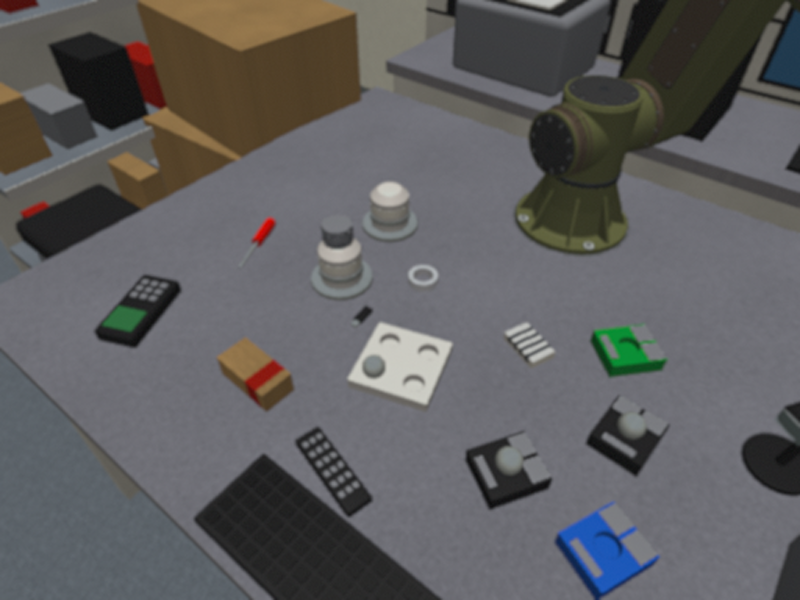

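The top view shows the black devices with balls at (288,264) and (236,332). The blue look-alike is at (222,255) and the green one at (260,403). The carrier is at (391,293), with ball_c at (402,272). Two bottles could be the one meant: (495,337) with a grey cap and (508,427). The robot base is at (360,560), so the bottle at (495,337) is farther from it and has the grey cap. I'll check with an enlarged crop.

Run:
```python
from h import *
np.set_printoptions(precision=4,suppress=True)
a=cv2.imread("pics/top0.png"); b=cv2.imread("pics/scene0.png")
x=cv2.resize(a[135:245,130:350],(800,400),interpolation=cv2.INTER_CUBIC)   # scale 3.636
c1=cv2.resize(a[190:295,290:360],None,fx=2,fy=2,interpolation=cv2.INTER_CUBIC)
canvas=np.zeros((600,800,3),np.uint8); canvas[:400]=x
c2=cv2.resize(b[110:180,190:280],None,fx=2.8,fy=2.8,interpolation=cv2.INTER_CUBIC)
canvas[400:400+min(200,c1.shape[0]),0:c1.shape[1]]=c1[:200]
canvas[400:400+c2.shape[0],200:200+c2.shape[1]]=c2
cv2.imwrite("pics/crop1.png",canvas)
s=1/1.5625
for n,uv,z in [("ball1",(288,262),.04),("ball2",(234,331),.04),("ballc",(402,272),.0315),("carrier",(391,293),.022),("cap",(498,331),.142),("otherbottle",(514,426),.1)]:
    print(n,atz("top",(uv[0]*s,uv[1]*s),z))
for n,uv,z in [("ball1",(510,459),.04),("ball2",(632,424),.04),("ballc",(373,366),.0315),("cap",(338,225),.142)]:
    print("scene",n,atz("scene",(uv[0]*s,uv[1]*s),z))
```

```text
ball1 [0.6378 0.2112 0.04  ]
ball2 [0.4708 0.3275 0.04  ]
ballc [ 0.6224 -0.0565  0.0315]
carrier [ 0.5735 -0.032   0.022 ]
cap [ 0.4704 -0.2683  0.142 ]
otherbottle [ 0.2696 -0.3092  0.1   ]
scene ball1 [0.6326 0.2129 0.04  ]
scene ball2 [0.4664 0.3263 0.04  ]
scene ballc [ 0.6205 -0.0571  0.0315]
scene cap [ 0.4732 -0.2626  0.142 ]
```

View pics/crop1.png

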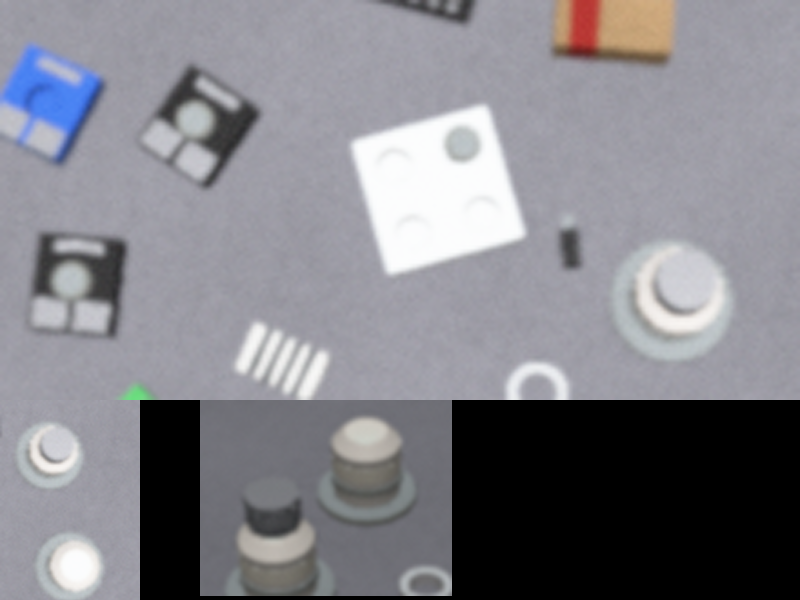

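The crop confirms it. The grey-capped bottle's cap is at about (0.471,-0.266), r≈0.54 m, against 0.41 m for the other bottle. Balls sit in the two black devices only; the blue and green look-alikes are to be left alone. First I'll turn the tool to yaw 0, so that dp = [dx, -dz, dy], and set out toward ball2.

{"method": "apply_moves", "body": {
  "deltas": [
    {"dp": [0, 0, 0], "roll": 0.185, "grip": -1},
    {"dp": [0, 0, 0], "roll": 0.185, "grip": -1},
    {"dp": [0, 0, 0], "roll": 0.185, "grip": -1},
    {"dp": [0, 0, 0], "roll": 0.185, "grip": -1},
    {"dp": [0, 0, 0], "roll": 0.185, "grip": -1},
    {"dp": [0, 0, 0], "roll": 0.185, "grip": -1},
    {"dp": [0, 0, 0], "roll": 0.185, "grip": -1},
    {"dp": [0.045, 0, -0.028], "roll": 0, "grip": -1},
    {"dp": [0.045, 0, -0.028], "roll": 0, "grip": -1},
    {"dp": [0.045, 0, -0.028], "roll": 0, "grip": -1}
  ],
  "newtons": 15
}}

```text
time_s: 1.35
ee_pos: [0.2859, 0.4441, 0.2162]
eef_rot: [-1.571, 0.0, 0.0]
force: [0.5, 1.1, 0.4]
grip_width: 0.0941
```

{"method": "apply_moves", "body": {
  "deltas": [
    {"dp": [0.046, 0, -0.029], "roll": 0, "grip": -0.4},
    {"dp": [0.046, 0, -0.029], "roll": 0, "grip": -0.4},
    {"dp": [0.046, 0, -0.029], "roll": 0, "grip": -0.4},
    {"dp": [0.045, 0.02, -0.029], "roll": 0, "grip": -0.4},
    {"dp": [0, 0.02, 0], "roll": 0, "grip": -0.4},
    {"dp": [0, 0, 0], "roll": 0, "grip": -0.4}
  ]
}}

```text
time_s: 2.1
ee_pos: [0.4673, 0.3285, 0.1749]
eef_rot: [-1.573, 0.003, -0.001]
force: [-0.0, 0.4, 0.1]
grip_width: 0.0661
```

Run:
```python
from h import *
np.set_printoptions(precision=4,suppress=True)
i=imaging.camera_info("wrist"); im=imaging.camera("wrist"); o=ctrl.get_obs()
print(o["ee_pos"],o["grip_width"],np.array(i["K"]),np.array(i["world_from_camera"]))
cv2.imwrite("pics/w1.png",im)
p=proj("wrist",[[.469,.327,.0395]],i); print(p)
```

```text
[0.4675 0.3292 0.1762] 0.06624320716648593 [[319.9568   0.     250.5486]
 [  0.     319.9568 190.7503]
 [  0.       0.       1.    ]] [[ 1.      0.0005 -0.0031  0.4681]
 [-0.0004 -0.9635 -0.2676  0.4064]
 [-0.0031  0.2676 -0.9635  0.3432]
 [ 0.      0.      0.      1.    ]]
[[252.4194 185.8464]]
```

View pics/w1.png

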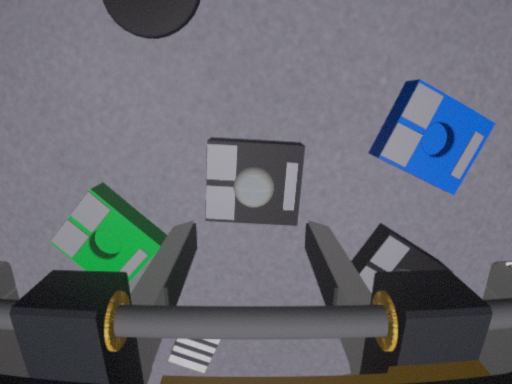

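The wrist view shows the black device with ball2 at (254,188), against a prediction of (252,186). The ball is therefore at about (0.4705,0.325). I'll go down and grip with the tips just above the block.

{"method": "apply_moves", "body": {
  "deltas": [
    {"dp": [0.003, 0.04, -0.004], "roll": 0, "grip": -0.4},
    {"dp": [0, 0.04, 0], "roll": 0, "grip": -0.4},
    {"dp": [0, 0.035, 0], "roll": 0, "grip": -0.4},
    {"dp": [0, 0.016, 0], "roll": 0, "grip": -0.4},
    {"dp": [0, 0, 0], "roll": 0, "grip": 0.4},
    {"dp": [0, 0, 0], "roll": 0, "grip": 0.4},
    {"dp": [0, 0, 0], "roll": 0, "grip": 0.4},
    {"dp": [0, 0, 0], "roll": 0, "grip": 0.4}
  ],
  "newtons": 15
}}

```text
time_s: 3.15
ee_pos: [0.4703, 0.3256, 0.0465]
eef_rot: [-1.57, 0.001, 0.0]
force: [-7.1, 0.1, 6.5]
grip_width: 0.039
```

{"method": "apply_moves", "body": {
  "deltas": [
    {"dp": [0, -0.01, 0], "roll": 0, "grip": 0.4},
    {"dp": [0, -0.02, 0], "roll": 0, "grip": 0.4},
    {"dp": [0, -0.04, 0], "roll": 0, "grip": 0.4},
    {"dp": [0, -0.04, 0], "roll": 0, "grip": 0.4},
    {"dp": [0, 0, 0], "roll": 0, "grip": 0.4}
  ]
}}

```text
time_s: 3.78
ee_pos: [0.4721, 0.3259, 0.1596]
eef_rot: [-1.567, -0.006, -0.0]
force: [0.7, 0.1, -0.3]
grip_width: 0.0391
```

Run:
```python
from h import *
np.set_printoptions(precision=4,suppress=True)
c=atz("top",(250.5,187.3),.022); b=atz("top",(257.1,174.6),.0315)
k=[atz("top",(130+u/3.636,135+v/3.636),.022) for u,v in((351,143),(488,105),(525,237),(388,273))]
print("carrier",c,"ballc",b,"corners",np.array(k), "mean",np.mean(k,0))
bs=atz("scene",(373/1.5625,366/1.5625),.0315); print(bs)
d=(k[0]-k[1])[:2]; print(np.arctan2(d[1],d[0]),[np.linalg.norm(k[j]-k[j-1]) for j in range(4)])
```

```text
carrier [ 0.5744 -0.033   0.022 ] ballc [ 0.6204 -0.0559  0.0315] corners [[ 0.6209  0.0567  0.022 ]
 [ 0.6641 -0.081   0.022 ]
 [ 0.5288 -0.1212  0.022 ]
 [ 0.4887  0.0145  0.022 ]] mean [ 0.5756 -0.0328  0.022 ]
[ 0.6205 -0.0571  0.0315]
1.8749983275094964 [np.float64(0.13872751588280202), np.float64(0.14426330716547328), np.float64(0.14120694682350607), np.float64(0.14149684254303063)]
```

{"method": "apply_moves", "body": {
  "deltas": [
    {"dp": [0.009, 0, -0.03], "roll": 0, "grip": 0.4},
    {"dp": [0.009, 0, -0.05], "roll": 0, "grip": 0.4},
    {"dp": [0.009, 0, -0.05], "roll": 0, "grip": 0.4},
    {"dp": [0.009, 0, -0.05], "roll": 0, "grip": 0.4},
    {"dp": [0.009, 0, -0.05], "roll": 0, "grip": 0.4},
    {"dp": [0.009, 0, -0.05], "roll": 0, "grip": 0.4},
    {"dp": [0.009, 0, -0.05], "roll": 0, "grip": 0.4},
    {"dp": [0.009, 0, -0.05], "roll": 0, "grip": 0.4},
    {"dp": [0.0075, 0.02, -0.024], "roll": 0, "grip": 0.4},
    {"dp": [0, 0, 0], "roll": 0, "grip": 0.4}
  ]
}}

```text
time_s: 5.03
ee_pos: [0.5495, -0.08, 0.1338]
eef_rot: [-1.57, 0.003, -0.002]
force: [0.2, -0.8, -0.4]
grip_width: 0.0389
```

Run:
```python
from h import *
np.set_printoptions(precision=4,suppress=True)
i=imaging.camera_info("wrist"); im=imaging.camera("wrist"); o=ctrl.get_obs()
print(o["ee_pos"],o["grip_width"])
for uv in proj("wrist",[[.5515,-.0781,.022],[.5985,.0121,.022],[.5299,-.0095,.022],[.6201,-.0565,.0315]],i):
    print(uv)
cv2.imwrite("pics/w2.png",cv2.resize(im,(800,600)))
import pickle; pickle.dump(i,open("w2.pkl","wb"))
```

```text
[ 0.5497 -0.0789  0.1347] 0.03912455291031806
[252.8928 189.0375]
[308.6262  85.6756]
[227.637  111.6701]
[332.1856 167.7258]
```

View pics/w2.png

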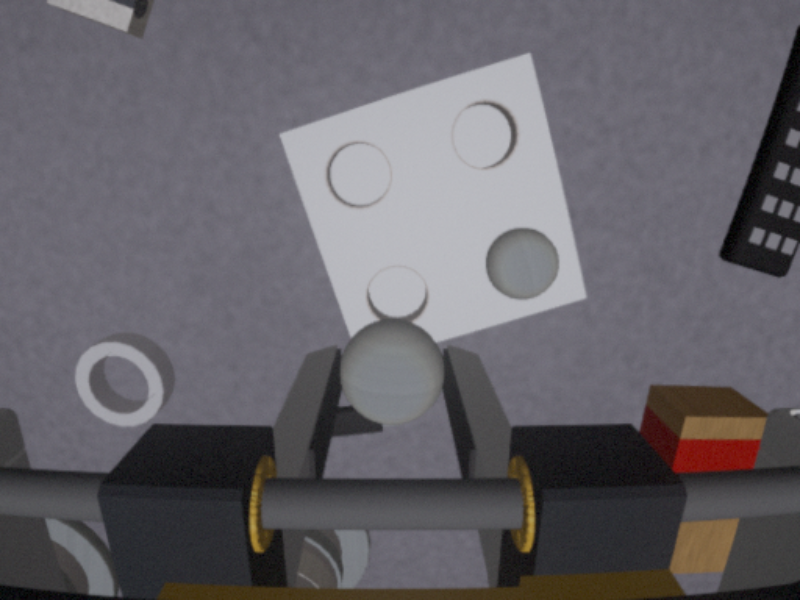

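The wrist view shows the empty wells at (398,294), (484,135) and (360,174), each about 1.7 mm further in +x than predicted. Ball_c is at (522,263). I'll correct for that and lower the ball into the near well.

{"method": "apply_moves", "body": {
  "deltas": [
    {"dp": [0.0035, 0.03, 0.001], "roll": 0, "grip": 0.4},
    {"dp": [0, 0.03, 0], "roll": 0, "grip": 0.4},
    {"dp": [0, 0.02, 0], "roll": 0, "grip": 0.4},
    {"dp": [0, 0.01, 0], "roll": 0, "grip": 0.4},
    {"dp": [0, 0.005, 0], "roll": 0, "grip": 0.4},
    {"dp": [0, 0, 0], "roll": 0, "grip": 0.4}
  ]
}}

```text
time_s: 5.82
ee_pos: [0.5539, -0.0776, 0.041]
eef_rot: [-1.571, -0.0, 0.0]
force: [-1.4, 0.0, -0.2]
grip_width: 0.0391
```

{"method": "apply_moves", "body": {
  "deltas": [
    {"dp": [0, 0.0015, 0], "roll": 0, "grip": 0.4},
    {"dp": [0, 0, 0], "roll": 0, "grip": -0.12},
    {"dp": [0, 0, 0], "roll": 0, "grip": -0.12},
    {"dp": [0, 0, 0], "roll": 0, "grip": -0.12},
    {"dp": [0, -0.02, 0], "roll": 0, "grip": -0.12},
    {"dp": [0, -0.04, 0], "roll": 0, "grip": -0.3},
    {"dp": [0, -0.05, 0], "roll": 0, "grip": -0.4},
    {"dp": [0.012, -0.02, 0.04], "roll": 0, "grip": -0.4},
    {"dp": [0.012, 0, 0.05], "roll": 0, "grip": -0.4},
    {"dp": [0.012, 0, 0.05], "roll": 0, "grip": -0.4}
  ]
}}

```text
time_s: 7.08
ee_pos: [0.5901, 0.0636, 0.1694]
eef_rot: [-1.571, -0.001, -0.001]
force: [-0.6, -0.5, -0.4]
grip_width: 0.0655
```

{"method": "apply_moves", "body": {
  "deltas": [
    {"dp": [0.012, 0, 0.05], "roll": 0, "grip": -0.4},
    {"dp": [0.012, 0, 0.05], "roll": 0, "grip": -0.4},
    {"dp": [0.012, 0, 0.05], "roll": 0, "grip": -0.4},
    {"dp": [0.012, 0, 0], "roll": 0, "grip": -0.4},
    {"dp": [0, 0, 0], "roll": 0, "grip": -0.4}
  ]
}}

```text
time_s: 7.7
ee_pos: [0.6379, 0.2125, 0.1684]
eef_rot: [-1.571, 0.0, 0.0]
force: [1.2, -1.0, 0.1]
grip_width: 0.0659
```

Run:
```python
from h import *
np.set_printoptions(precision=4,suppress=True)
i=imaging.camera_info("wrist"); im=imaging.camera("wrist"); o=ctrl.get_obs()
print(o["ee_pos"],o["grip_width"],i["world_from_camera"][:3,3])
print(proj("wrist",[[.6365,.2115,.0395]],i))
t=imaging.camera("top"); c=cv2.resize(t[155:220,215:285],None,fx=4,fy=4,interpolation=cv2.INTER_CUBIC)
cv=np.zeros((384,800,3),np.uint8); cv[:,:512]=im; cv[:c.shape[0],515:515+c.shape[1]]=c
cv2.imwrite("pics/w3.png",cv)
```

```text
[0.6376 0.212  0.1685] 0.06576377631702583 [0.6381 0.29   0.3368]
[[248.9748 187.1836]]
```

View pics/w3.png

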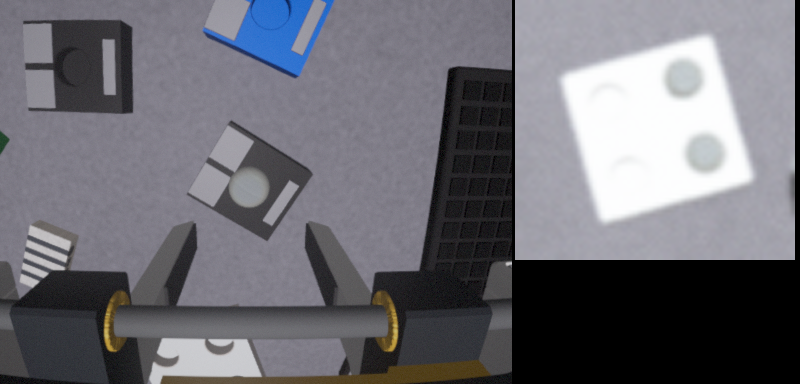

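Ball2 now sits in the well at (705,153). Below the gripper the wrist view has ball1 at (249,187), as predicted. Going down to grip it.

{"method": "apply_moves", "body": {
  "deltas": [
    {"dp": [-0.0015, 0.04, -0.0005], "roll": 0, "grip": -0.4},
    {"dp": [0, 0.04, 0], "roll": 0, "grip": -0.4},
    {"dp": [0, 0.03, 0], "roll": 0, "grip": -0.4},
    {"dp": [0, 0.0125, 0], "roll": 0, "grip": -0.4},
    {"dp": [0, 0, 0], "roll": 0, "grip": 0.4},
    {"dp": [0, 0, 0], "roll": 0, "grip": 0.4},
    {"dp": [0, 0, 0], "roll": 0, "grip": 0.4},
    {"dp": [0, 0, 0], "roll": 0, "grip": 0.4}
  ]
}}

```text
time_s: 8.8
ee_pos: [0.6364, 0.2119, 0.0475]
eef_rot: [-1.57, -0.001, 0.0]
force: [-3.8, -0.5, 6.9]
grip_width: 0.0391
```

{"method": "apply_moves", "body": {
  "deltas": [
    {"dp": [0, -0.01, 0], "roll": 0, "grip": 0.4},
    {"dp": [0, -0.03, 0], "roll": 0, "grip": 0.4},
    {"dp": [0, -0.04, 0], "roll": 0, "grip": 0.4},
    {"dp": [-0.009, 0, -0.04], "roll": 0, "grip": 0.4},
    {"dp": [-0.009, 0, -0.05], "roll": 0, "grip": 0.4},
    {"dp": [-0.009, 0, -0.05], "roll": 0, "grip": 0.4},
    {"dp": [-0.009, 0, -0.05], "roll": 0, "grip": 0.4},
    {"dp": [0, 0, -0.009], "roll": 0, "grip": 0.4},
    {"dp": [0, 0, 0], "roll": 0, "grip": 0.4}
  ]
}}

```text
time_s: 9.93
ee_pos: [0.6006, 0.0127, 0.127]
eef_rot: [-1.571, -0.001, -0.001]
force: [-0.4, 0.2, 0.1]
grip_width: 0.0392
```

{"method": "apply_moves", "body": {
  "deltas": [
    {"dp": [0, 0.03, -0.0005], "roll": 0, "grip": 0.4},
    {"dp": [0, 0.03, 0], "roll": 0, "grip": 0.4},
    {"dp": [0, 0.017, 0], "roll": 0, "grip": 0.4},
    {"dp": [0, 0.006, 0], "roll": 0, "grip": 0.4},
    {"dp": [0, 0.002, 0], "roll": 0, "grip": 0.4},
    {"dp": [0, 0.001, 0], "roll": 0, "grip": 0.4},
    {"dp": [0, 0, 0], "roll": 0, "grip": 0.4}
  ]
}}

```text
time_s: 10.8
ee_pos: [0.6007, 0.0122, 0.0412]
eef_rot: [-1.571, -0.001, -0.0]
force: [0.7, -0.5, 1.2]
grip_width: 0.0389
```

{"method": "apply_moves", "body": {
  "deltas": [
    {"dp": [0, 0.001, 0], "roll": 0, "grip": -0.12},
    {"dp": [0, 0, 0], "roll": 0, "grip": -0.12},
    {"dp": [0, 0, 0], "roll": 0, "grip": -0.12},
    {"dp": [0, -0.02, 0], "roll": 0, "grip": -0.12},
    {"dp": [0, -0.05, 0], "roll": 0, "grip": -0.12},
    {"dp": [0, -0.055, 0], "roll": 0, "grip": -0.5},
    {"dp": [0, -0.055, 0], "roll": 0, "grip": -0.9},
    {"dp": [-0.015, -0.03, -0.035], "roll": 0, "grip": -0.9},
    {"dp": [-0.02, 0, -0.045], "roll": 0, "grip": -0.9},
    {"dp": [-0.02, 0, -0.045], "roll": 0, "grip": -0.9}
  ]
}}

```text
time_s: 12.05
ee_pos: [0.5445, -0.1139, 0.2514]
eef_rot: [-1.571, -0.002, 0.001]
force: [0.6, -0.9, 0.5]
grip_width: 0.0891
```

{"method": "apply_moves", "body": {
  "deltas": [
    {"dp": [-0.02, 0, -0.045], "roll": 0, "grip": -0.9},
    {"dp": [-0.02, 0, -0.045], "roll": 0, "grip": -0.9},
    {"dp": [-0.02, 0, -0.045], "roll": 0, "grip": -0.9},
    {"dp": [-0.014, 0, -0.018], "roll": 0, "grip": -0.9},
    {"dp": [0, 0, 0], "roll": 0, "grip": -0.9}
  ]
}}

```text
time_s: 12.68
ee_pos: [0.4706, -0.2667, 0.2508]
eef_rot: [-1.572, -0.001, -0.002]
force: [0.2, 0.5, -0.9]
grip_width: 0.0892
```

Run:
```python
from h import *
np.set_printoptions(precision=4,suppress=True)
i=imaging.camera_info("wrist"); im=imaging.camera("wrist"); o=ctrl.get_obs()
print(o["ee_pos"],o["grip_width"],i["world_from_camera"][:3,3])
print(proj("wrist",[[.4715,-.266,.142],[.4715,-.266,.0],[.5535,-.0775,.0315],[.6002,.012,.0315]],i))
t=imaging.camera("top"); c=cv2.resize(t[155:220,215:285],None,fx=4,fy=4,interpolation=cv2.INTER_CUBIC)
cv=np.zeros((384,800,3),np.uint8); cv[:,:512]=im; cv[:c.shape[0],515:515+c.shape[1]]=c
cv2.imwrite("pics/w4.png",cv)
import pickle; pickle.dump(i,open("w4.pkl","wb"))
print(o["qpos"],o["moment"])
```

```text
[ 0.4712 -0.2659  0.2506] 0.08941724901818217 [ 0.4708 -0.1891  0.4192]
[[251.2099 190.9884]
 [250.8896 162.3855]
 [323.9614   2.101 ]
 [367.2246 -78.9315]]
[-0.5815  0.2545  1.4989  0.0001  1.3869 -0.5805] [-0.0821  0.0601 -0.0067]
```

View pics/w4.png

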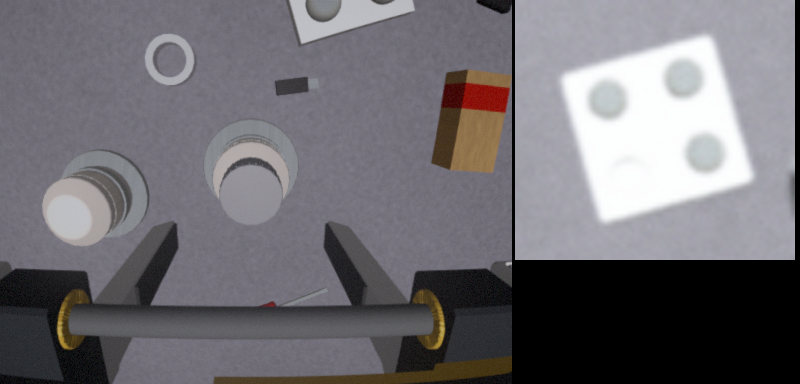

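All three balls sit in wells: (607,99), (683,77) and (705,153), with one well left empty. The cap is seen at (251,192), against (251,191) predicted. Lowering and gripping the cap.

{"method": "apply_moves", "body": {
  "deltas": [
    {"dp": [0, 0.04, -0.0005], "roll": 0, "grip": -0.9},
    {"dp": [0, 0.04, 0], "roll": 0, "grip": -0.9},
    {"dp": [0, 0.035, 0], "roll": 0, "grip": -0.9},
    {"dp": [0, 0.015, 0], "roll": 0, "grip": -0.9},
    {"dp": [0, 0, 0], "roll": 0, "grip": 0},
    {"dp": [0, 0, 0], "roll": 0, "grip": 0},
    {"dp": [0, 0, 0], "roll": 0, "grip": 0},
    {"dp": [0, 0, 0], "roll": 0, "grip": 0},
    {"dp": [0, 0, 0], "roll": 0, "grip": 0}
  ],
  "newtons": 25
}}

```text
time_s: 13.9
ee_pos: [0.4716, -0.2665, 0.1203]
eef_rot: [-1.572, -0.001, -0.0]
force: [0.3, 0.5, 5.9]
grip_width: 0.057
```

```bash
python3 -c "
from h import *
o=ctrl.get_obs();print(o['eef_rot'],o['force'],o['moment'],o['grip_width'])"
```

```text
[-1.57155069e+00 -1.29792607e-03 -1.75351607e-05] [0.33937088 0.53212386 5.93654586] [0.03231172 0.11098728 0.02596162] 0.05700006706604672
```

{"method": "apply_moves", "body": {
  "deltas": [
    {"dp": [0, -0.001, 0], "roll": -0.04, "grip": 0},
    {"dp": [0, 0, 0], "roll": -0.05, "grip": 0},
    {"dp": [0, 0, 0], "roll": -0.05, "grip": 0},
    {"dp": [0, 0, 0], "roll": 0, "grip": 0}
  ]
}}

```text
time_s: 14.4
ee_pos: [0.4712, -0.2663, 0.1204]
eef_rot: [-1.571, 0.0, 0.14]
force: [1.1, 0.1, -0.9]
grip_width: 0.0572
```

```bash
python3 -c "
from h import *
o=ctrl.get_obs();print(o['eef_rot'],o['force'],o['moment'],o['grip_width'],o['ee_pos'])"
```

```text
[-1.57073207e+00  1.07081953e-04  1.39622262e-01] [ 1.14154295  0.14917244 -0.94242898] [-0.03416768  0.0162396   0.00527298] 0.05722872885211347 [ 0.4712061  -0.26630378  0.1204446 ]
```

Turned 8° with no moment. Continuing to about 22°.

{"method": "apply_moves", "body": {
  "deltas": [
    {"dp": [0, 0, 0], "roll": -0.05, "grip": 0},
    {"dp": [0, 0, 0], "roll": -0.05, "grip": 0},
    {"dp": [0, 0, 0], "roll": 0, "grip": 0}
  ]
}}

```text
time_s: 14.78
ee_pos: [0.4712, -0.2663, 0.1205]
eef_rot: [-1.571, 0.0, 0.239]
force: [0.0, -0.1, 0.1]
grip_width: 0.0571
```

```bash
python3 -c "
from h import *
o=ctrl.get_obs();print(o['eef_rot'],o['force'],o['moment'])"
```

```text
[-1.57077377e+00  6.06247605e-05  2.38655645e-01] [ 0.04245682 -0.06165381  0.11126271] [-0.05791019  0.03687652  0.00104271]
```

{"method": "apply_moves", "body": {
  "deltas": [
    {"dp": [0, 0, 0], "roll": -0.05, "grip": 0},
    {"dp": [0, 0, 0], "roll": -0.05, "grip": 0},
    {"dp": [0, 0, 0], "roll": -0.03, "grip": 0},
    {"dp": [0, 0, 0], "roll": 0, "grip": 0}
  ]
}}

```text
time_s: 15.28
ee_pos: [0.4713, -0.2663, 0.1205]
eef_rot: [-1.571, 0.0, 0.369]
force: [-0.3, -0.5, -0.3]
grip_width: 0.0571
```

```bash
python3 -c "
from h import *
o=ctrl.get_obs();print(o['eef_rot'],o['force'],o['moment'])"
```

```text
[-1.57083641e+00  4.20771312e-07  3.68918312e-01] [-0.3113574  -0.50063823 -0.34622827] [-0.07330446  0.09245692 -0.00901303]
```

21° turned and no stop, so counter-clockwise is the loosening way. I'll go on to 60° in all. That lies inside the lift-off window for any case (56° to 64°) and short of the stop.

{"method": "apply_moves", "body": {
  "deltas": [
    {"dp": [0, 0, 0], "roll": -0.075, "grip": 0},
    {"dp": [0, 0, 0], "roll": -0.075, "grip": 0},
    {"dp": [0, 0, 0], "roll": -0.075, "grip": 0},
    {"dp": [0, 0, 0], "roll": -0.075, "grip": 0},
    {"dp": [0, 0, 0], "roll": -0.075, "grip": 0},
    {"dp": [0, 0, 0], "roll": -0.075, "grip": 0},
    {"dp": [0, 0, 0], "roll": -0.075, "grip": 0},
    {"dp": [0, 0, 0], "roll": -0.075, "grip": 0},
    {"dp": [0, 0, 0], "roll": -0.075, "grip": 0},
    {"dp": [0, 0, 0], "roll": 0, "grip": 0}
  ]
}}

```text
time_s: 16.52
ee_pos: [0.47, -0.2672, 0.1207]
eef_rot: [-1.569, 0.002, 1.044]
force: [-10.9, -5.6, 5.0]
grip_width: 0.0574
```

```bash
python3 -c "
from h import *
o=ctrl.get_obs();print(o['eef_rot'],o['force'],o['moment'])"
```

```text
[-1.56920587  0.00236551  1.04416576] [-10.93353093  -5.64711352   5.03582749] [-1.31072142  2.13140026 -0.00504703]
```

{"method": "apply_moves", "body": {
  "deltas": [
    {"dp": [0, -0.002, 0], "roll": 0, "grip": 0},
    {"dp": [0, -0.002, 0], "roll": 0, "grip": 0},
    {"dp": [0, 0, 0], "roll": 0, "grip": 0}
  ]
}}

```text
time_s: 16.9
ee_pos: [0.4699, -0.2671, 0.1238]
eef_rot: [-1.568, 0.002, 1.043]
force: [-8.8, -8.0, -2.6]
grip_width: 0.0576
```

{"method": "apply_moves", "body": {
  "deltas": [
    {"dp": [-0.0009, -0.002, 0.0004], "roll": 0, "grip": 0},
    {"dp": [0, -0.003, 0], "roll": 0, "grip": 0},
    {"dp": [0, -0.003, 0], "roll": 0, "grip": 0},
    {"dp": [0, 0, 0], "roll": 0, "grip": 0}
  ]
}}

```text
time_s: 17.4
ee_pos: [0.47, -0.2673, 0.1325]
eef_rot: [-1.57, 0.001, 1.044]
force: [-5.1, -4.6, -0.6]
grip_width: 0.0572
```

Run:
```python
from h import *
o=ctrl.get_obs();print(o['eef_rot'],o['force'],o['moment'],o['ee_pos'])
i=imaging.camera("scene")
a=cv2.resize(i[110:200,180:290],(704,576),interpolation=cv2.INTER_CUBIC); cv2.imwrite("pics/s5.png",a)
```

```text
[-1.57023868e+00  1.14175619e-03  1.04383529e+00] [-5.09485751 -4.55105229 -0.64325806] [-0.87840329  1.00326911 -0.04508242] [ 0.47000583 -0.26731293  0.13253573]
```

View pics/s5.png

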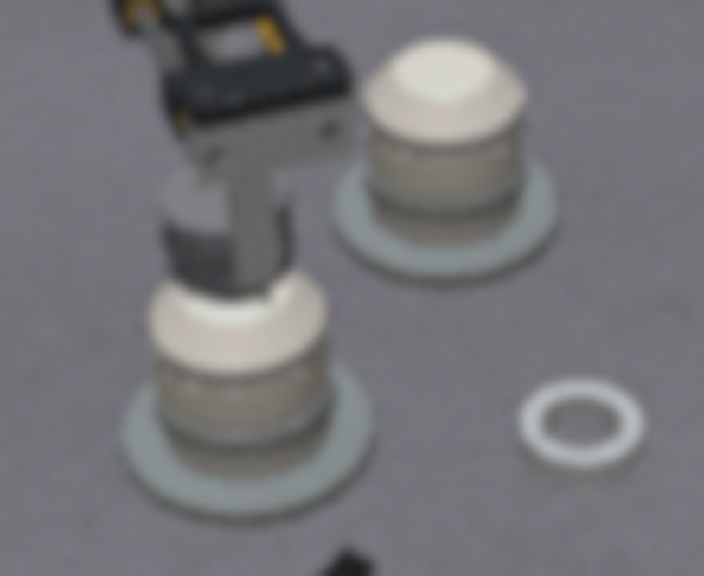

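The cap seems to have risen with the fingers: the white neck shows below it and the vertical force is small. I'll ease the side load and lift straight up.

{"method": "apply_moves", "body": {
  "deltas": [
    {"dp": [-0.0007, -0.004, 0], "roll": 0, "grip": 0},
    {"dp": [0, -0.006, 0], "roll": 0, "grip": 0},
    {"dp": [0, -0.008, 0], "roll": 0, "grip": 0},
    {"dp": [0, -0.01, 0], "roll": 0, "grip": 0},
    {"dp": [0, -0.01, 0], "roll": 0, "grip": 0},
    {"dp": [0, -0.012, 0], "roll": 0, "grip": 0},
    {"dp": [0, -0.012, 0], "roll": 0, "grip": 0},
    {"dp": [0, -0.01, 0], "roll": 0, "grip": 0},
    {"dp": [0, 0, 0], "roll": 0, "grip": 0},
    {"dp": [0, 0, 0], "roll": 0, "grip": 0}
  ]
}}

```text
time_s: 18.7
ee_pos: [0.47, -0.2674, 0.2041]
eef_rot: [-1.57, -0.0, 1.045]
force: [-0.3, -0.5, -0.1]
grip_width: 0.0572
```

Run:
```python
from h import *
o=ctrl.get_obs();print(o['eef_rot'],o['force'],o['moment'],o['ee_pos'],o['grip_width'])
i=imaging.camera("scene"); t=imaging.camera("top")
a=cv2.resize(i[80:270,180:430],(800,600),interpolation=cv2.INTER_CUBIC)
c=cv2.resize(t[155:220,215:285],None,fx=3,fy=3,interpolation=cv2.INTER_CUBIC); a[:c.shape[0],-c.shape[1]:]=c
cv2.imwrite("pics/s6.png",a)
P=[[.471+.0*k,-.2665,z] for k,z in((0,.136),(0,.186),(0,.226))]
print((proj("scene",P)-[180,80])*[3.2,600/190])
```

```text
[-1.57019795e+00 -4.32902414e-05  1.04494122e+00] [-0.34907168 -0.4779572  -0.09062876] [ 0.02860346  0.06045009 -0.03064611] [ 0.46997843 -0.26740091  0.20406445] 0.0572436688689689
[[115.19449236 204.58564242]
 [110.80354711 159.43412909]
 [107.06160836 121.00536943]]
```

View pics/s6.png

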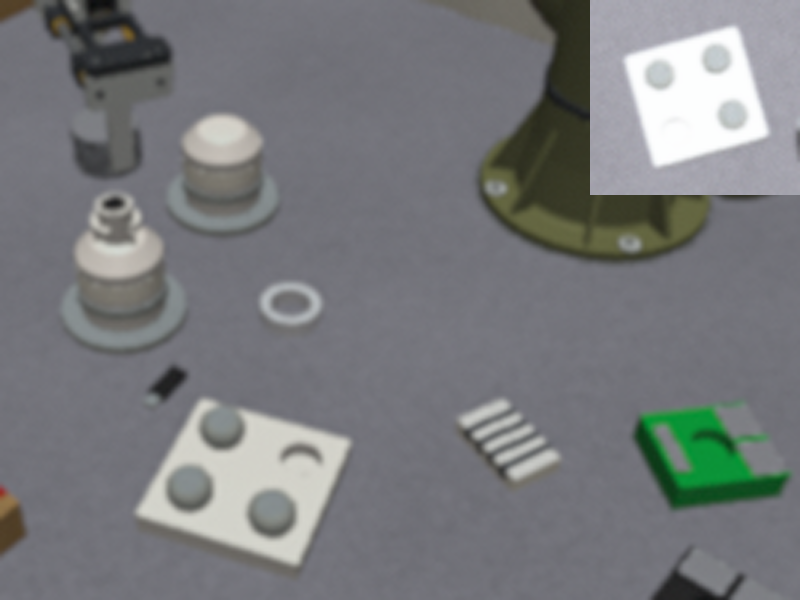

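The cap is off and level in the fingers. Its lower edge is near (108,160), where +5 cm was predicted, and the open mouth shows at (115,203). All three balls are seated. Handing in.

```bash
python3 -c "
from station import ctrl
print(ctrl.hand_in())"
```

```text
the job is handed in; nothing more can be done
None
```

The job is done and handed in at about 19 s of the 67 s allowed. Hand-in gave no verdict.

- **Balls:** I moved both from the black devices into two empty wells of the carrier. The last pictures, from the top and scene cameras, show all three balls in wells of their own, with the fourth empty. I judged the seating by eye and did not measure it against the 6 mm limit.
- **Cap:** The counter-clockwise way (seen from above) turned freely past 16°, so I took it as the loosening way and did not try the other. I turned it 60° and lifted it straight off. It is held about 5 cm above the open mouth, with the tool vertical to within 0.001 rad, the grip at 57 mm and outside force under 1 N.
- **Side load:** At the end of the turn and the start of the lift, about 12 N of sideways force built up on the tool. Small nudges and the lift brought it back to zero.
- **Other things:** The bystanders in the last pictures looked undisturbed. I did not measure their positions, and the remote and the screwdriver are not in that last crop.

I viewed nine pictures.

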